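# Pack the O-ring sizing plates into their snug case

### The job

Pick the pile of three sizing plates off its rubber rest in one go and put it into its snug case: tilt the pile so that its near edge goes in under the lip along the case's near wall, then lower the other end until the pile lies flat on the case floor. Then let go and slide the case's cover fully shut over it. Do not disturb the jar, the rubber ring or the spark plug.

Things in the scene. Friction and masses are not known exactly. Their poses are not given: they have to be found in the camera images.
- plate_low: lowest of three identical loose aluminium plates, 80 mm (x) by 50 mm (y) by 6 mm, 65 g, dark round gauge marks on top, in a flush pile 18 mm high on the rubber rest. Origin: centre of its underside, z up. Grip it across the 50 mm width: the pile overhangs the rest by 8 mm on each y side, its underside 18 mm above the bench, so fingertips may reach below it.
- plate_mid: middle plate of the pile, same size, origin at the centre of its underside
- plate_top: top plate of the pile, same size, origin at the centre of its underside
- rest: fixed black rubber block, 60 mm (x) by 34 mm (y) by 18 mm high, under the pile and with the same yaw as the pile. Origin: centre of its underside, on the bench
- case: fixed grey plastic case. Origin on the bench under the centre of its bay; x runs from the near wall (robot's side) to the far wall and the rails behind. Bay: x -42.5 to 42.5 mm, y -27 to 27 mm, floor 10 mm above the bench; walls 5 mm thick. Near wall at x -47.5 to -42.5 mm. All x, y, z of the case's parts are given in this frame
- bay (a point): point at the centre of the bay floor, 10 mm above the bench; axes as the case's. When packed the lowest plate's origin is within a few mm of it and the plate's length lies along its x
- lip_edge (a point): middle of the lower edge of the lip, at x = -34.5, z = 33 mm. The lip overhangs the bay from the near wall to here, z = 33 to 36.5 mm, as wide as the case (64 mm): 23 mm of room between it and the bay floor. The mouth from here to the far wall is only 77 mm, so the 80 mm pile cannot drop in level
- cover (a joint): opening of the white sliding cover, m: 0 fully shut (its near edge meets the lip), 0.11 fully open to the case's +x; stays where left, slides with about 1.2 N. Plate 80 mm (x) by 64 mm (y), z = 32.8 to 36.3 mm; near edge at x = -34.5 mm + opening. Starts 0.088 to 0.108 open, clear of the mouth. Passes 4.8 mm over the flat pile
- tab_top (a point): top middle of the upright tab on the cover: 6 mm thick in x, 44 mm wide in y, rising 22 mm above the cover, its top 58 mm above the bench; at x = -26 mm + opening in the case's frame. Push it towards the case's -x, from its far side, to shut the cover
- grease_jar: bystander: jar 52 mm across, 62 mm high, origin at the centre of its underside
- seal_ring: bystander: reddish-brown rubber ring 48 mm across, 10 mm high, lying flat, origin at the centre of its underside
- spark_plug: bystander: lying spark plug 76 mm long, 21 mm high, along its x, origin on the bench below its hexagon
- far_wall (a point): middle of the top inner edge of the far wall, at x = 42.5, z = 32 mm
- notch_left (a point): middle of the finger notch on the case's +y side, at y = 27, z = 10 mm; the -y side has the same. The long sides are corner posts only (y 27 to 32 mm, |x| 32.5 to 47.5, top z = 33 mm); for |x| under 32.5 mm they are open down to the bench and the floor is only 44 mm wide, so fingers holding the pile go in, down to the bench, and can open
- rail_end (a point): far end of the rails on which the open cover is parked, at x = 166.5, z = 32 mm; rails 64 mm over their outsides, 32 mm high

How it is judged:
By the outcome, as a careful person would: the job done as asked, in the order asked, and still so for the second after the job is handed in, with the robot touching nothing.
It also fails if it takes over 48 s, if anything falls off the work surface, if the arm or the gripper's body presses on something with over 40 N, if the wrist force passes 120 N, or if a joint passes its speed limit or range.

### The arm

A 7-joint arm with a two-finger parallel gripper is mounted at the origin on the work surface. World frame = base frame: x ahead of the robot, y to its left, z up, the work surface at z = 0. Lengths are in m, angles in rad, forces in N, time in s.
With the tool pointing down it reaches from about 0.4 to 0.85 m from the base axis. Payload 10.4 kg.
Tool frame: the origin (TCP) lies between the finger pads; the fingertips stand 14 mm ahead of it and the grasp point (between the pads) lies 5 mm behind it (r.finger_overhang is the z of the fingertips in the tool frame, in m); z points along the fingers, y is the line along which they close (so a half turn about z gives the same grasp; the last joint's range is limited). The gripper opens to 87 mm and grips with 3 to 60 N. Pads are 19 mm wide; open, the fingers measure 117 mm over their backs; the gripper's body (75 mm by 190 mm) begins 51 mm behind the grasp point.
Start: joints at [1.169, 0.332, -0.065, 1.46, 0.022, 1.35, -0.088], TCP at [0.231, -0.581, 0.237] pointing down, gripper open.
Joint ranges: [-2.6, 2.6], [-0.5, 2.12], [-1.47, 1.34], [0.16, 2.42], [-1.27, 4.41], [0.06, 2.06], [-2.6, 2.6]. Speed limits (rad/s): [2.22, 2.22, 2.79, 2.79, 3.14, 3.14, 3.14].

### API

Orientations are given as a unit quaternion [x, y, z, w].
In Python, from bench import r, optics gives the robot as it stands.
- The arm moves only by the shell command python3 -m pendant 'ROWS' [FORCE]. ROWS is JSON, a list of rows, each a list of 7 numbers: the closure, from -1 (fully open) to 1 (shut), then the shift along the tool's x, y, z scaled (see below), then the turn, a rotation vector about the tool's x, y, z scaled (see below). In form: [[grip, x, y, z, rx, ry, rz], ...]. A call has 1 to 8 rows; each row is the pose to reach, as a shift and turn from the pose commanded when the call began, along the tool's axes at that moment; what a row does not reach only later rows make up. The controller multiplies each number of a shift by 0.3 m and each number of a turn by 120 degrees. A row lasts 1/8 s, in which the tool goes at most 62.5 mm and 10.7 degrees, less where a joint would pass 70% of its speed; a pose out of reach is approached as far as the arm can. A call with a number of a shift or a turn outside -1 to 1 is refused whole. A call with a gripper value outside its range is refused whole. The fingers move at their own pace and stop on an object; FORCE is the grip in N (left out, the last holds). Time passes only in rows, so rows that repeat a pose let the fingers close. It gives the time, the measured TCP pose, the force, the opening and the grip force at its end, in the units of the state.
- r.read_state(): the state, without advancing time (a new reading comes with each control period).
- optics.camera(name): name is "scene" or "side" or "wrist"; returns a dict with "pixels" (400x640x3 uint8, red, green, blue), "vfov" (degrees; the focal length in pixels is half the picture's height over the tangent of half this angle, whatever the lens; pixels are square), "cx", "cy" (the principal point, pixels), "rvec" (rotation vector, rad) and "tvec" (3), from world to camera coordinates, as OpenCV has them. Camera axes: x right, y down, z forward; pixel columns grow to the right and rows downward; lengths in m; the calibration is good to about 2 mm. The wrist camera is an equidistant fisheye: a pixel r from the principal point sees the ray r / f radians off the axis. A picture is of the moment at which its call begins. There is no depth.
- r.close_job(): hands the job in; it is judged then, once.
The state is a dict: "time": time; "joint_positions": joint angles; "joint_vel": joint speeds; "joint_torque": joint torques, N m; "ee_pos": TCP position; "eef_rot": TCP orientation; "ft_force": force on the tool from outside, world axes, zero at the start; "torque": the same for the moment, N m; "width": finger opening in m; "grip_force": force on a finger pad.
Only numpy, scipy, OpenCV 4.12 (cv2) and the standard library are available. Lean on these libraries where they do the work, as an engineer would, in place of code of your own. Each camera call takes 0.05 s, during which the arm holds its last target. There are 200 camera calls.

## Working session

There is one attempt and no reset: what is moved stays moved. The work goes in short steps, Python scripts to look and compute and a shell command to move; the robot and the scene stay as the last step left them, time stands still between calls to the robot, and variables do not carry over. Pictures are saved under pics/ and viewed, at most 10 in all, crops included, and the job is handed in when it is done.

```bash
mkdir -p pics; ls
python3 - <<'E'
from bench import r, optics
import cv2
print(r.read_state(), r.finger_overhang)
for n in ("scene","side","wrist"):
    c=optics.camera(n); cv2.imwrite(f"pics/{n}0.png",c["pixels"][:,:,::-1])
    print(n,c["vfov"],c["cx"],c["cy"],c["rvec"],c["tvec"])
E
```

```text
pics
{'time': 0.0, 'joint_positions': array([ 1.16940456,  0.33287354, -0.06469677,  1.4609669 ,  0.02155438,
        1.34991802, -0.08849376]), 'joint_vel': array([ 0.00042863,  0.00216857,  0.00033866,  0.00091642,  0.00091319,
       -0.00011128,  0.00065492]), 'joint_torque': array([-1.03687689e-03, -6.23261118e+01,  2.39140954e-02, -3.89894485e+01,
       -6.14479277e-02,  3.97817174e-02,  1.56617784e-04]), 'ee_pos': array([ 0.23098682, -0.58033278,  0.23574066]), 'eef_rot': array([ 9.82116501e-01,  1.88272773e-01, -1.51763880e-04, -7.20561641e-04]), 'ft_force': array([1.09908527, 0.57621418, 0.70345886]), 'torque': array([-0.02615921,  0.02897759,  0.003922  ]), 'grip_force': 0.0, 'width': 0.08683607088277327} 0.014
scene 57.07073714954384 321.49979965732507 208.22737875604355 [ 1.22170701  2.37096101 -0.93651571] [ 0.31284221 -0.29732143  1.44647188]
side 51.947192289103675 325.7051444628082 200.9667527126439 [ 0.73187219 -2.35661335  1.37479715] [0.46009853 0.21569441 0.7314331 ]
wrist 65.70646984690485 319.76802513667866 193.7145003709844 [-2.38527567  1.61581572  0.24747162] [-0.62533366 -0.03708011  0.39045293]
```

View pics/scene0.png

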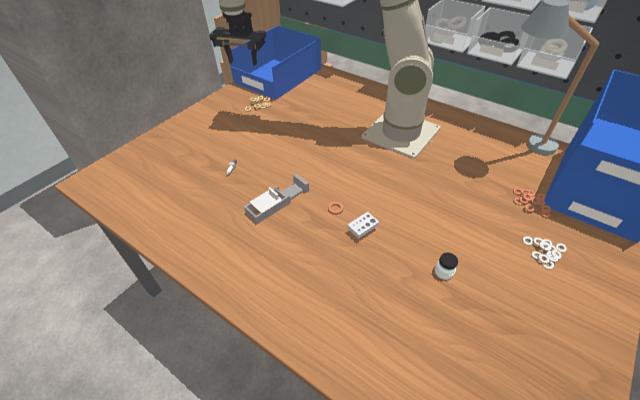

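View pics/side0.png

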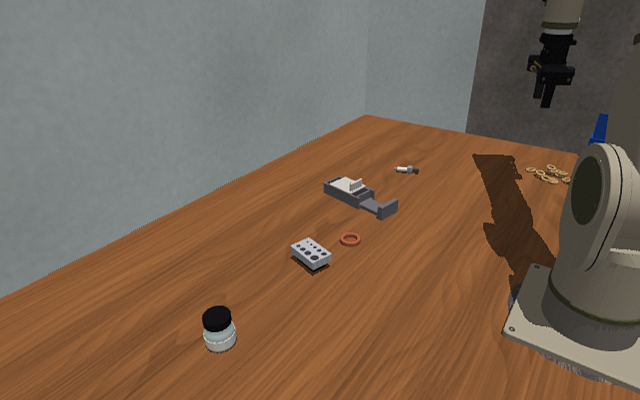

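The scene view shows the case at about (275,200), with its lip end at (300,187) towards the robot. The ring is at (336,208), the pile at (363,225), the jar at (446,266) and the plug at (231,167). In the side view the case is at (360,195) and the pile at (311,253). Next I'll enlarge both views for measuring.

Run:
```python
import cv2, numpy as np
a=cv2.imread("pics/scene0.png")[165:245,235:395]; b=cv2.imread("pics/side0.png")[165:280,285:405]
cv2.imwrite("pics/c1.png",cv2.resize(a,None,fx=5,fy=5,interpolation=cv2.INTER_CUBIC))
cv2.imwrite("pics/c2.png",cv2.resize(b,None,fx=5,fy=5,interpolation=cv2.INTER_CUBIC))
```

```text
(no output)
```

View pics/c1.png

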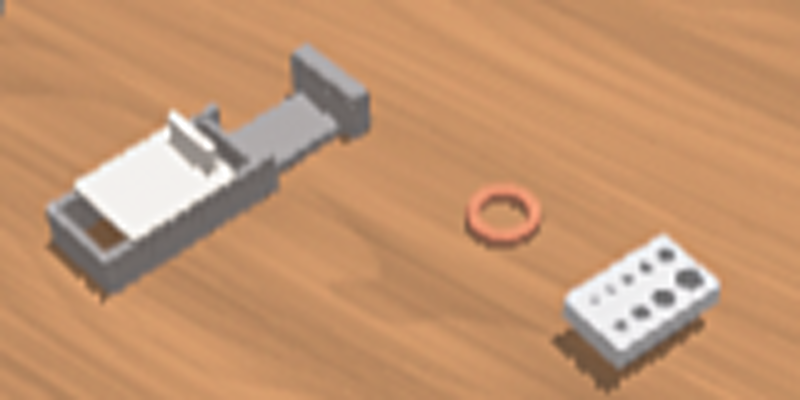

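View pics/c2.png

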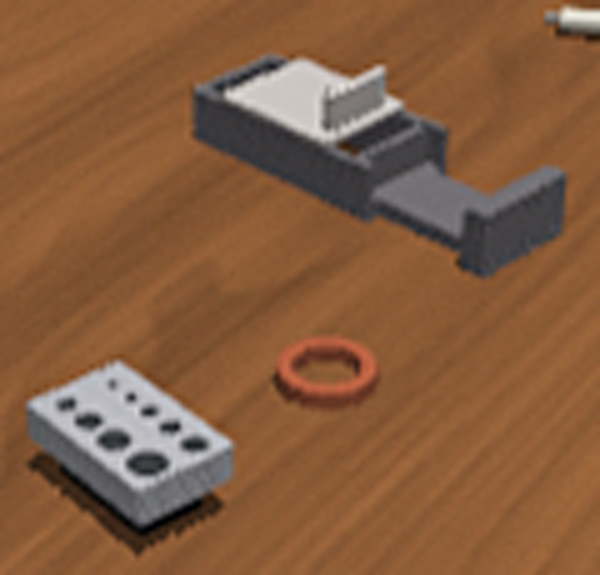

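```bash
cat > h.py <<'E'
import numpy as np, cv2
from scipy.optimize import least_squares
from scipy.spatial.transform import Rotation as R
def proj(c,P,name):
    P=np.atleast_2d(P)@R.from_rotvec(c["rvec"]).as_matrix().T+c["tvec"]
    f=200/np.tan(np.radians(c["vfov"])/2)
    xy=P[:,:2]/P[:,2:]
    if name=="wrist":
        q=np.linalg.norm(xy,axis=1,keepdims=True); xy=xy*np.arctan(q)/q
    return xy*f+[c["cx"],c["cy"]]
def world(p,L):
    x,y,a=p[:3]; L=np.atleast_2d(L).astype(float)
    return np.c_[x+np.cos(a)*L[:,0]-np.sin(a)*L[:,1], y+np.sin(a)*L[:,0]+np.cos(a)*L[:,1], L[:,2]]
def fit(obs,x0,opening=False):
    # obs: list of (cam, name, local pts mm (x,y,z,k): k=1 moves with cover, pixels)
    def res(p):
        o=[]
        for c,n,L,px in obs:
            L=np.array(L,float); l=L[:,:3]/1000
            if opening: l[:,0]+=L[:,3]*p[3]
            o.append((proj(c,world(p,l),n)-np.array(px)).ravel())
        return np.concatenate(o)
    s=least_squares(res,x0,loss="soft_l1"); return s.x,res(s.x).reshape(-1,2)
E
cat > m1.py <<'E'
from h import *
from bench import r, optics
np.set_printoptions(precision=4,suppress=True)
S=optics.camera("scene");D=optics.camera("side")
a=lambda q:(np.array(q)+.5)/5-.5+[235,165]
b=lambda q:(np.array(q)+.5)/5-.5+[285,165]
pl=[(-40,-25,36),(-40,25,36),(40,25,36),(40,-25,36)]
for o in ([(S,"scene",pl,a([(663,234),(720,280),(622,355),(566,300)])),(D,"side",pl+[(-40,25,18)],b([(232,443),(142,490),(30,405),(118,362),(140,525)]))],):
    p,e=fit(o,[.55,.1,0]); print("pile",p); print(e.T)
    print([fit([q],[.55,.1,0])[0] for q in o])
A=[(-47.5,-32,36.5,0),(-47.5,32,36.5,0),(166.5,-32,32,0),(166.5,32,32,0),(-29,-22,58,1),(-29,22,58,1),(45.5,-32,36.3,1),(45.5,32,36.3,1)]
B=[(-47.5,-32,36.5,0),(-47.5,32,36.5,0),(-47.5,32,0,0),(166.5,32,32,0),(166.5,-32,32,0),(-29,-22,58,1),(-29,22,58,1),(-34.5,-32,36.3,1)]
o=[(S,"scene",A,a([(305,43),(370,95),(48,205),(108,255),(170,110),(213,155),(75,188),(133,240)])),
 (D,"side",B,b([(563,170),(487,212),(487,275),(195,95),(272,58),(383,68),(325,90),(403,103)]))]
p,e=fit(o,[.55,-.1,0,.1],True); print("case",p); print(e.T)
print([fit([q],[.55,-.1,0,.1],True)[0] for q in o])
E
python3 m1.py
```

```text
pile [ 0.5069  0.1351 -0.2636]
[[ 0.0687  0.3516  0.2028 -0.1507  0.2688 -0.4334 -0.9873 -0.2907  0.2265]
 [-0.3171  0.0348 -1.4434 -0.6181 -0.2488  0.0308 -0.2866 -0.2711  0.0436]]
[array([ 0.509 ,  0.1359, -0.2504]), array([ 0.5062,  0.1351, -0.272 ])]
case [ 0.5024 -0.1443 -0.1938  0.1014]
[[ 0.375  -0.0761 -0.2247 -0.1323  0.1837  0.1724 -0.7258 -0.1535  0.8425
   0.2317 -0.5362 -0.653  -0.1581 -0.2742  0.2692 -0.5768]
 [-0.5232 -1.5832  0.1617  1.2314  0.2026 -1.7407 -0.5337 -0.037   0.3076
   0.7734  0.6428 -1.2699 -0.8991  0.1045  0.9029 -0.3417]]
[array([ 0.5033, -0.1427, -0.2006,  0.1015]), array([ 0.5028, -0.1454, -0.193 ,  0.101 ])]
```

```bash
cat > plan.py <<'E'
from h import *
from bench import r, optics
np.set_printoptions(precision=4,suppress=True)
def Rt(yaw,tilt=0): # tool x along yaw, z down; tilt>0 = near edge down, rad
    return R.from_euler("z",yaw)*R.from_euler("y",-tilt)*R.from_euler("x",np.pi)
def row(p,yaw,tilt=0,ref=None):
    s=r.read_state(); p0,R0=(s["ee_pos"],R.from_quat(s["eef_rot"])) if ref is None else ref
    d=R0.inv().apply(np.array(p)-p0)/.3; w=(R0.inv()*Rt(yaw,tilt)).as_rotvec()/np.radians(120)
    print(np.r_[d,w].round(4), "rows>=",np.abs(np.linalg.norm(d)*.3/.0625).round(1),(np.linalg.norm(w)*120/10.7).round(1))
def case(lx,ly,lz,p): return world(p,[[lx/1000,ly/1000,lz/1000]])[0]
E
python3 - <<'E'
from plan import *
s=r.read_state(); c=optics.camera("wrist"); Rc=R.from_rotvec(c["rvec"]); R0=R.from_quat(s["eef_rot"])
print("cam in tool",R0.inv().apply(-Rc.inv().apply(c["tvec"])-s["ee_pos"]),"axis",R0.inv().apply(Rc.inv().apply([0,0,1])))
C=[.5024,-.1443,-.1938]
row([.36,-.38,.237],.09); row(case(0,0,240,C),-.1938,ref=(np.array([.36,-.38,.237]),Rt(.09)))
E
```

```text
cam in tool [ 0.0817  0.0007 -0.1474] axis [-0.2981  0.0008  0.9545]
[ 0.6465 -0.4623 -0.0022 -0.0002  0.      0.1379] rows>= 3.8 1.5
[ 0.5434 -0.7398 -0.01    0.     -0.      0.1355] rows>= 4.4 1.5
```

```bash
python3 -m pendant '[[-1,0.2,-0.14,0,0,0,0.05],[-1,0.4,-0.28,0,0,0,0.1],[-1,0.55,-0.4,0,0,0,0.138],[-1,0.6465,-0.4623,0,0,0,0.138],[-1,0.6465,-0.4623,0,0,0,0.138]]' && python3 -m pendant '[[-1,0.13,-0.18,0,0,0,0.05],[-1,0.25,-0.35,0,0,0,0.1],[-1,0.4,-0.52,0,0,0,0.135],[-1,0.5,-0.68,0,0,0,0.1355],[-1,0.543,-0.74,-0.01,0,0,0.1355],[-1,0.543,-0.74,-0.01,0,0,0.1355],[-1,0.543,-0.74,-0.01,0,0,0.1355]]'
cat > look.py <<'E'
from plan import *
import sys,pickle
n,cam=sys.argv[1:3]; c=optics.camera(cam); s=r.read_state()
pickle.dump((c,s),open(f"pics/{n}.pkl","wb")); im=c["pixels"][:,:,::-1]
if len(sys.argv)>3:
    u,v,w,h,k=map(int,sys.argv[3:]); im=cv2.resize(im[v:v+h,u:u+w],None,fx=k,fy=k,interpolation=cv2.INTER_CUBIC)
cv2.imwrite(f"pics/{n}.png",im); print(s["time"],s["ee_pos"],s["eef_rot"],s["ft_force"],s["width"])
E
python3 look.py w1 wrist
python3 - <<'E'
from plan import *
import pickle
c,s=pickle.load(open("pics/w1.pkl","rb")); C=[.5024,-.1443,-.1938]
print(proj(c,world(C,[(-.0475,-.032,.0365),(-.0475,.032,.0365),(.1665,.032,.032),(.1665,-.032,.032)]),"wrist"))
row([.5069,.1351,.24],-.2636)
E
```

```text
time: 0.92
ee_pos: [0.363, -0.3764, 0.237]
eef_rot: [0.999, 0.048, 0.001, -0.0]
ft_force: [-0.4, -0.6, 0.3]
width: 0.087
grip_force: 0.0
time: 1.8
ee_pos: [0.5018, -0.1462, 0.2393]
eef_rot: [0.995, -0.098, -0.0, 0.0]
ft_force: [0.2, 0.5, -0.0]
width: 0.0874
grip_force: 0.0
1.85 [ 0.5017 -0.1463  0.2393] [ 0.9952 -0.0982 -0.0002  0.0003] [ 0.555  -0.2696 -0.3985] 0.08706513515010515
[[343.6524 209.5809]
 [290.6788 209.6517]
 [288.3     28.1016]
 [345.199   27.8736]]
[-0.1664 -0.9233 -0.0027  0.0003  0.0002  0.032 ] rows>= 4.5 0.4
```

```bash
python3 -m pendant '[[-1,-0.03,-0.2,0,0,0,0.032],[-1,-0.07,-0.4,0,0,0,0.032],[-1,-0.1,-0.6,0,0,0,0.032],[-1,-0.14,-0.79,0,0,0,0.032],[-1,-0.166,-0.923,0,0,0,0.032],[-1,-0.166,-0.923,0,0,0,0.032],[-1,-0.166,-0.923,0,0,0,0.032]]'
python3 look.py w2 wrist
python3 - <<'E'
from plan import *
import pickle
c,s=pickle.load(open("pics/w2.pkl","rb")); P=[.5069,.1351,-.2636]
q=proj(c,world(P,[(-.04,-.025,.036),(-.04,.025,.036),(.04,.025,.036),(.04,-.025,.036)]),"wrist");print(q)
u,v=(q.mean(0)-50).astype(int); print("pile crop origin",u,v)
K=lambda im,k:cv2.resize(im,None,fx=k,fy=k,interpolation=cv2.INTER_CUBIC)
A=K(cv2.imread("pics/w1.png")[20:220,265:375],3); B=K(c["pixels"][v:v+100,u:u+100,::-1],4)
o=np.zeros((600,740,3),np.uint8); o[:,:330]=A; o[:400,340:]=B; cv2.imwrite("pics/w12.png",o)
E
```

```text
time: 2.72
ee_pos: [0.5073, 0.1349, 0.2393]
eef_rot: [0.991, -0.131, -0.0, 0.0]
ft_force: [0.5, -1.4, 0.2]
width: 0.0868
grip_force: 0.0
2.775 [0.5073 0.1346 0.2394] [ 0.9913 -0.1317 -0.      0.0005] [-0.1333 -1.1334  0.3723] 0.08696808459354813
[[339.3097 204.2534]
 [297.6869 204.2264]
 [296.5175 137.6253]
 [340.5131 137.6487]]
pile crop origin 268 120
```

View pics/w12.png

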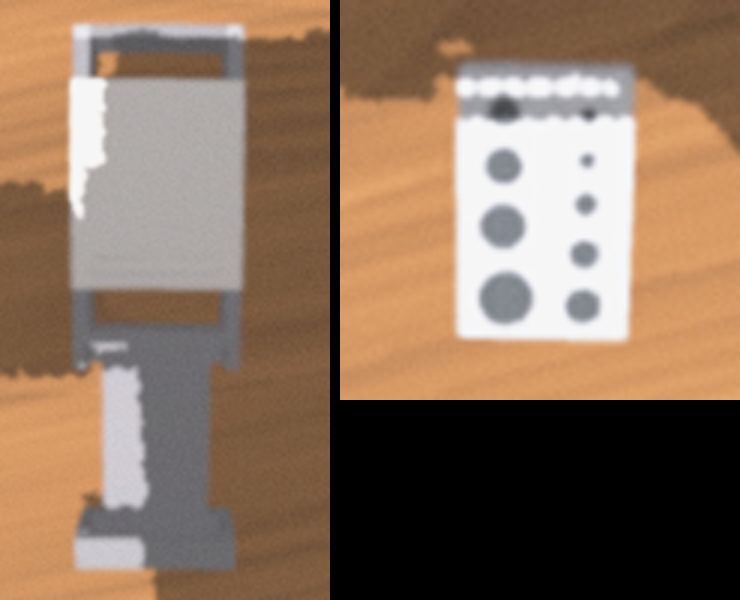

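The left half (case crop, 3x) shows near-wall outer corners at (76,569) and (235,569), and rail-end corners at (74,27) and (244,27). The cover's near edge is at row 290 and its far edge at row 78. The right half (pile crop, 4x) shows corners at about (457,338), (629,341), (457,63) and (634,63).

```bash
cat > m2.py <<'E'
from plan import *
import pickle
c1,s1=pickle.load(open("pics/w1.pkl","rb"));c2,s2=pickle.load(open("pics/w2.pkl","rb"))
a=lambda q:(np.array(q)+.5)/3-.5+[265,20]
b=lambda q:(np.array(q)-[340,0]+.5)/4-.5+[268,120]
C0=[.5024,-.1443,-.1938,.1014];P0=[.5069,.1351,-.2636]
print("far bottom edge row",(proj(c2,world(P0,[(.04,0,.018),(.04,0,.036)]),"wrist")-[268,120])*4)
L=[(-47.5,32,36.5,0),(-47.5,-32,36.5,0),(166.5,32,32,0),(166.5,-32,32,0),(45.5,32,36.3,1),(45.5,-32,36.3,1),(-34.5,32,36.3,1),(-34.5,-32,36.3,1)]
p,e=fit([(c1,"wrist",L,a([(76,569),(235,569),(74,27),(244,27),(70.5,78),(244.5,78),(71,290),(243,290)]))],C0,True);print("case",p);print(e.T)
L=[(-40,25,36),(-40,-25,36),(40,25,36),(40,-25,36)]
p,e=fit([(c2,"wrist",L,b([(457,338),(629,341),(457,63),(634,63)]))],P0);print("pile",p);print(e.T)
E
python3 m2.py
```

```text
far bottom edge row [[202.172   62.93  ]
 [202.0495  70.1724]]
case [ 0.5022 -0.1439 -0.2011  0.0989]
[[ 0.0866  0.0462 -0.2984 -0.0633  0.3161  0.0268  0.1392 -0.2668]
 [ 0.3464  0.6397 -0.5551 -0.3542  0.2658  0.4776 -0.4909 -0.2379]]
pile [ 0.5082  0.1345 -0.2717]
[[ 0.693  -0.6355  0.0957 -0.1289]
 [-1.1632 -1.5687  0.852   1.2338]]
```

Run:
```python
from plan import *
S=optics.camera("scene")
f=lambda p:proj(S,[[p[0],p[1],.005]],"scene")[0]-((np.array([503,214])+.5)/5-.5+[235,165])
x=least_squares(f,[.48,.05]).x; P=np.array([.5068,.1346,-.268]); print("ring",x,"in pile frame",R.from_euler("z",.268).apply([*(x-P[:2]),0]))
# grasp point 3 mm above pile centre (27+3=30) -> TCP z = 25
row([*P[:2],.025],P[2])
```

```text
ring [0.4814 0.0166] in pile frame [ 0.0068 -0.1205  0.    ]
[-0.0017  0.0002  0.7146  0.0004 -0.      0.0018] rows>= 3.4 0.0
```

```bash
python3 -m pendant '[[-1,-0.0017,0,0.2,0,0,0.0018],[-1,-0.0017,0,0.4,0,0,0.0018],[-1,-0.0017,0,0.55,0,0,0.0018],[-1,-0.0017,0,0.65,0,0,0.0018],[-1,-0.0017,0,0.7146,0,0,0.0018],[-1,-0.0017,0,0.7146,0,0,0.0018],[-1,-0.0017,0,0.7146,0,0,0.0018]]' 40
python3 -m pendant '[[1,0,0,0,0,0,0],[1,0,0,0,0,0,0],[1,0,0,0,0,0,0],[1,0,0,0,0,0,0],[1,0,0,0,0,0,0],[1,0,0,0,0,0,0]]' 40
```

```text
time: 3.7
ee_pos: [0.5074, 0.137, 0.0263]
eef_rot: [0.991, -0.132, 0.001, -0.0]
ft_force: [-0.1, -0.4, 0.5]
width: 0.0869
grip_force: 0.0
time: 4.45
ee_pos: [0.5065, 0.137, 0.0252]
eef_rot: [0.991, -0.132, 0.0, 0.0]
ft_force: [-0.4, -0.8, 1.9]
width: 0.0495
grip_force: 39.9
```

```bash
python3 -m pendant '[[1,0,0,-0.03,0,0,0],[1,0,0,-0.1,0,0,0],[1,0,0,-0.2,0,0,0],[1,0,0,-0.3,0,0,0],[1,0,0,-0.4,0,0,0],[1,0,0,-0.45,0,0,0],[1,0,0,-0.45,0,0,0]]'
cat > tgt.py <<'E'
from plan import *
C=[.5022,-.1440,-.199]
def tcp(xb,zb,t,off=0,dx=0.0,ly=0): # near-bottom edge at (xb,zb) mm in the case frame, tilt t deg, off mm along +u; dx pile centre ahead of tool
    t=np.radians(t); u=np.array([np.cos(t),np.sin(t)]); n=np.array([-u[1],u[0]])
    q=np.array([xb,zb])+u*(40-dx+off)+n*(9-2)
    return case(q[0],ly,q[1],C),C[2],t
E
python3 - <<'E'
from tgt import *
p,y,t=tcp(-35.6,10.8,20,16); print(p); p[2]+=.10; print(p); row(p,y,t); row([.505,0,.16],y,0); row(p,y,t,ref=(np.array([.505,0,.16]),Rt(y)))
E
```

```text
time: 5.32
ee_pos: [0.5068, 0.1371, 0.1608]
eef_rot: [0.991, -0.132, 0.001, -0.0]
ft_force: [-0.3, 0.2, -2.6]
width: 0.0497
grip_force: 39.9
[ 0.5165 -0.1469  0.0365]
[ 0.5165 -0.1469  0.1365]
[ 0.279   0.9051  0.0809  0.0053  0.1659 -0.0312] rows>= 4.6 1.9
[ 0.1138  0.4426  0.0026 -0.0002 -0.0007 -0.0315] rows>= 2.2 0.4
[ 0.1345  0.4724  0.0782 -0.      0.1667  0.    ] rows>= 2.4 1.9
```

```bash
python3 -m pendant '[[1,0.05,0.15,0,0,0,-0.01],[1,0.1,0.33,0,0,0,-0.02],[1,0.15,0.5,0.02,0.002,0.06,-0.031],[1,0.2,0.67,0.04,0.004,0.12,-0.031],[1,0.25,0.82,0.06,0.005,0.16,-0.031],[1,0.279,0.905,0.081,0.0053,0.166,-0.0312],[1,0.279,0.905,0.081,0.0053,0.166,-0.0312],[1,0.279,0.905,0.081,0.0053,0.166,-0.0312]]'
python3 look.py s3 side; python3 look.py w3 wrist
python3 - <<'E'
from tgt import *
K=lambda n,u,v,w,h,k:cv2.resize(cv2.imread(f"pics/{n}.png")[v:v+h,u:u+w],None,fx=k,fy=k,interpolation=cv2.INTER_CUBIC)
o=np.zeros((600,800,3),np.uint8); A=K("w3",240,0,160,240,2.5); B=K("s3",300,110,130,130,3)
o[:A.shape[0],:A.shape[1]]=A; o[:B.shape[0],405:405+B.shape[1]]=B; cv2.imwrite("pics/ws3.png",o)
E
```

```text
time: 6.32
ee_pos: [0.5158, -0.1459, 0.135]
eef_rot: [0.98, -0.097, 0.171, 0.017]
ft_force: [1.1, 0.5, -0.6]
width: 0.0494
grip_force: 39.9
6.375 [ 0.5161 -0.1457  0.1353] [ 0.9802 -0.097   0.1716  0.017 ] [ 0.3887 -1.1692 -1.8657] 0.049459044437009846
6.425 [ 0.5163 -0.1456  0.1356] [ 0.9802 -0.0969  0.1719  0.017 ] [ 0.2421  0.6203 -1.8567] 0.04929561104850812
```

View pics/ws3.png

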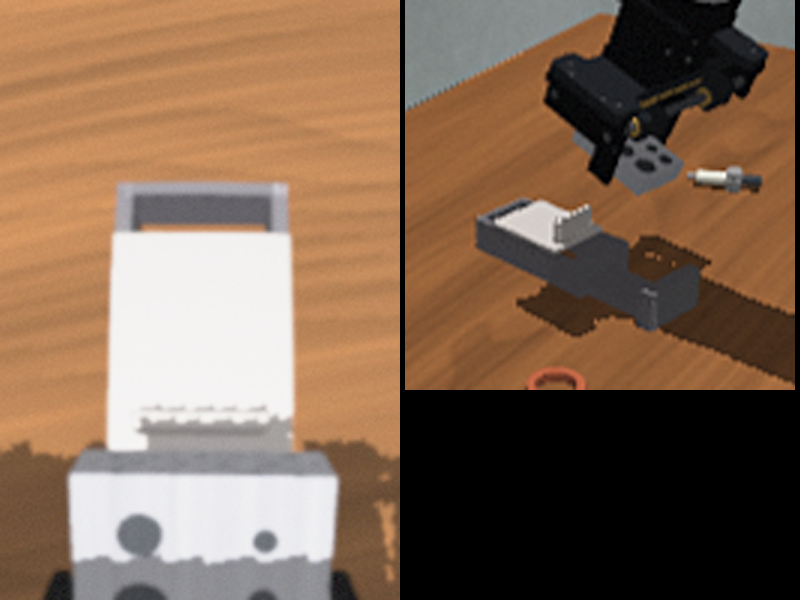

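The wrist half (2.5x) shows the pile's far top edge from (69,474) to (337,474) and its far bottom edge at about row 452 from (83,452) to (326,452), square to the case. The side half shows the pile tilted, near edge down, above the case.

Run:
```python
from tgt import *
import pickle
c,s=pickle.load(open("pics/w3.pkl","rb")); R0=R.from_quat(s["eef_rot"])
px=(np.array([(69,474),(337,474),(83,452),(326,452)])+.5)/2.5-.5+[240,0]
L=np.array([(.04,-.025,-.011),(.04,.025,-.011),(.04,-.025,.007),(.04,.025,.007)]); print(proj(c,s["ee_pos"]+R0.apply(L),"wrist")-px)
def f(p): return (proj(c,s["ee_pos"]+R0.apply(R.from_rotvec([0,p[3],p[2]]).apply(L)+[p[0],p[1],0]),"wrist")-px).ravel()
q=least_squares(f,[0,0,0,0]); print(q.x,q.fun)
# case as seen in this picture
a=lambda q:(np.array(q)+.5)/2.5-.5+[240,0]
Lc=[(166.5,32,32,0),(166.5,-32,32,0),(45.5,32,36.3,1),(45.5,-32,36.3,1)]
p,e=fit([(c,"wrist",Lc,a([(118,184),(288,184),(113,234),(291,234)]))],[.5022,-.144,-.199,.0989],True);print("case",p);print(e.T)
print("case lateral in world, TCP in case frame:",R.from_euler("z",.199).apply(s["ee_pos"]-[.5022,-.144,0]))
pt=tcp(-35.6,10.8,20,16);pt[0][2]+=.04;row(*pt);print(pt[0])
```

```text
[[-3.3811  2.5794]
 [-2.953   2.6603]
 [-3.0721  1.2524]
 [-4.0792  1.3147]]
[ 0.0008  0.0017 -0.0009 -0.0188] [ 0.3139  0.1889  0.4155  0.1842  0.2601 -0.2353 -1.0749 -0.2302]
case [ 0.5018 -0.1446 -0.1974  0.0987]
[[-0.2395 -0.1529  0.5395 -0.1124]
 [-0.0748  0.0717 -0.0619  0.0807]]
case lateral in world, TCP in case frame: [0.0142 0.0012 0.1356]
[-0.0656  0.004   0.1857 -0.0003  0.0009  0.0009] rows>= 0.9 0.0
[ 0.5165 -0.1469  0.0765]
```

Run:
```python
from tgt import *
for h,o in ((.04,16),(.015,16),(0,16),(0,8),(0,0)):
    pt=tcp(-35.6,10.8,20,o,1,1);pt[0][2]+=h;row(*pt)
```

```text
[-0.0689  0.0007  0.1857 -0.0003  0.0009  0.0009] rows>= 1.0 0.0
[-0.0972  0.0006  0.264  -0.0003  0.0009  0.0009] rows>= 1.4 0.0
[-0.1143  0.0006  0.3111 -0.0003  0.0009  0.0009] rows>= 1.6 0.0
[-0.1409  0.0006  0.3111 -0.0003  0.0009  0.0009] rows>= 1.6 0.0
[-0.1676  0.0005  0.3112 -0.0003  0.0009  0.0009] rows>= 1.7 0.0
```

```bash
python3 -m pendant '[[1,-0.03,0.0006,0.09,0,0.0009,0.0009],[1,-0.069,0.0006,0.186,0,0.0009,0.0009],[1,-0.097,0.0006,0.264,0,0.0009,0.0009],[1,-0.106,0.0006,0.29,0,0.0009,0.0009],[1,-0.1143,0.0006,0.311,0,0.0009,0.0009],[1,-0.1143,0.0006,0.311,0,0.0009,0.0009],[1,-0.1143,0.0006,0.311,0,0.0009,0.0009],[1,-0.1143,0.0006,0.311,0,0.0009,0.0009]]'
python3 look.py s4 side; python3 look.py w4 wrist;  python3 - <<'E'
from tgt import *
for o in (16,8,0): row(*tcp(-35.6,10.8,20,o,1,1))
K=lambda n,u,v,w,h,k:cv2.resize(cv2.imread(f"pics/{n}.png")[v:v+h,u:u+w],None,fx=k,fy=k,interpolation=cv2.INTER_CUBIC)
o=np.zeros((600,800,3),np.uint8); A=K("w4",240,0,160,240,2.5); B=K("s4",320,150,95,95,4)
o[:A.shape[0],:A.shape[1]]=A; o[:B.shape[0],405:405+B.shape[1]]=B; cv2.imwrite("pics/ws4.png",o)
E
```

```text
time: 7.42
ee_pos: [0.5161, -0.1472, 0.0371]
eef_rot: [0.98, -0.099, 0.174, 0.018]
ft_force: [-0.4, 1.1, -1.8]
width: 0.0497
grip_force: 39.9
7.475 [ 0.516  -0.1472  0.037 ] [ 0.9797 -0.0986  0.1735  0.0175] [-0.2901 -0.5838 -1.499 ] 0.049944801019075724
7.525 [ 0.5159 -0.1472  0.0369] [ 0.9797 -0.0987  0.1734  0.0174] [ 0.6484 -0.0865 -1.9199] 0.049626827802543676
[-0.0019 -0.0047  0.0017  0.0003 -0.0006 -0.0008] rows>= 0.0 0.0
[-0.0286 -0.0046  0.0017  0.0003 -0.0006 -0.0008] rows>= 0.1 0.0
[-0.0553 -0.0046  0.0016  0.0003 -0.0006 -0.0008] rows>= 0.3 0.0
```

View pics/ws4.png

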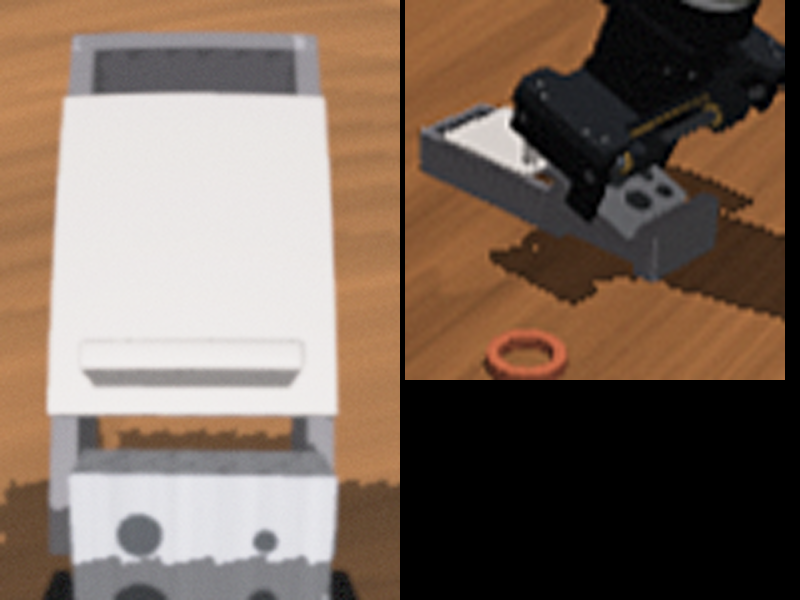

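The wrist half shows the tab at columns 80–303 (rows 341–385) and the cover's near edge from (48,413) to (337,413). The pile's far top edge runs from (69,474) to (337,474), so the pile sits slightly right of the case's middle line. The side half shows the near end just in front of the lip. I'll measure the sideways offset before sliding in.

Run:
```python
from tgt import *
import pickle
c,s=pickle.load(open("pics/w4.pkl","rb")); R0=R.from_quat(s["eef_rot"])
a=lambda q:(np.array(q)+.5)/2.5-.5+[240,0]
Lc=[(166.5,32,32,0),(166.5,-32,32,0),(45.5,32,36.3,1),(45.5,-32,36.3,1),(-34.5,32,36.3,1),(-34.5,-32,36.3,1),(-23,22,58,1),(-23,-22,58,1),(-29,22,58,1),(-29,-22,58,1)]
p,e=fit([(c,"wrist",Lc,a([(72,37),(317,37),(63,96),(326,96),(48,413),(337,413),(80,342),(304,342),(82,371),(302,371)]))],[.5022,-.144,-.199,.0989],True);print("case",p);print(e.T)
px=a([(69,474),(337,474),(83,452),(326,452)])
L=np.array([(.04,-.025,-.011),(.04,.025,-.011),(.04,-.025,.007),(.04,.025,.007)])
f=lambda q:(proj(c,s["ee_pos"]+R0.apply(R.from_rotvec([0,q[3],q[2]]).apply(L)+[q[0],q[1],0]),"wrist")-px).ravel()
q=least_squares(f,[0]*4).x; print("pile in tool",q)
m=s["ee_pos"]+R0.apply([q[0],q[1],-.002]); print("pile centre in case frame",R.from_euler("z",-p[2]).apply(m-[p[0],p[1],0]),"yaw rel",R0.as_euler("ZYX")[0]-q[2]-p[2])
m=tcp(-35.6,10.8,20,16); u=np.cos(.349),np.sin(.349); print("wanted",-35.6+56*u[0]-9*u[1],0,10.8+56*u[1]+9*u[0])
```

```text
case [ 0.5017 -0.1434 -0.2018  0.0991]
[[ 0.0749  0.0515  0.345  -0.6258 -0.1644  0.3508 -0.6943  0.5883 -1.8297
   1.6303]
 [ 0.0232 -0.0205  0.2772  0.2465  0.631   0.8208 -0.6965 -0.6123 -0.2176
  -0.1102]]
pile in tool [ 0.0011  0.0016 -0.0012 -0.0153]
pile centre in case frame [ 0.015  -0.0025  0.0391] yaw rel 0.002284321879345408
wanted 13.946423519984084 0 38.4070990214178
```

```bash
python3 -m pendant '[[1,0,-0.0083,0,0,0,0],[1,0,-0.0083,0,0,0,0],[1,-0.015,-0.0083,0.0008,0,0,0],[1,-0.03,-0.0083,0.0015,0,0,0],[1,-0.045,-0.0083,0.0015,0,0,0],[1,-0.055,-0.0083,0.0015,0,0,0],[1,-0.055,-0.0083,0.0015,0,0,0],[1,-0.055,-0.0083,0.0015,0,0,0]]'
python3 look.py s5 side 320 150 95 95 6;  python3 look.py w5 wrist
python3 - <<'E'
from tgt import *
pt=tcp(-35.6,10.8,20,0,1,1+1);row(*pt)
E
```

```text
time: 8.52
ee_pos: [0.5012, -0.1416, 0.0304]
eef_rot: [0.98, -0.099, 0.173, 0.017]
ft_force: [0.1, 0.3, -1.6]
width: 0.0498
grip_force: 39.9
8.575 [ 0.5012 -0.1416  0.0304] [ 0.9798 -0.0987  0.1731  0.0173] [-0.6626  0.9304 -1.395 ] 0.04933573749561782
8.625 [ 0.5012 -0.1415  0.0304] [ 0.9798 -0.0986  0.1731  0.0173] [ 0.1556  0.2195 -2.1154] 0.050069001312637404
[ 0.0008  0.0007 -0.0008  0.0002 -0.0003 -0.0008] rows>= 0.0 0.0
```

Run:
```python
from tgt import *
p,y,t=tcp(-35.6,10.8,20,0,1); ref=(p,Rt(y,t))
for xb,zb,t in ((-36.2,10.8,17.5),(-36.8,10.8,15),(-37.4,10.7,12.5),(-37.9,10.6,10),(-38.5,10.6,7.5),(-39,10.5,5),(-39.5,10.5,2.5),(-40,10.5,0)): row(*tcp(xb,zb,t,0,1),ref=ref)
```

```text
[-0.001  -0.      0.005   0.     -0.0208 -0.    ] rows>= 0.0 0.2
[-0.0022 -0.      0.0101  0.     -0.0417 -0.    ] rows>= 0.0 0.5
[-0.0038 -0.      0.0154  0.     -0.0625 -0.    ] rows>= 0.1 0.7
[-0.0054 -0.      0.0209  0.     -0.0833 -0.    ] rows>= 0.1 0.9
[-0.0073 -0.      0.026   0.     -0.1042 -0.    ] rows>= 0.1 1.2
[-0.0094 -0.      0.0315  0.     -0.125  -0.    ] rows>= 0.2 1.4
[-0.0116 -0.      0.0367  0.     -0.1458 -0.    ] rows>= 0.2 1.6
[-0.014  -0.      0.0418  0.     -0.1667 -0.    ] rows>= 0.2 1.9
```

View pics/s5.png

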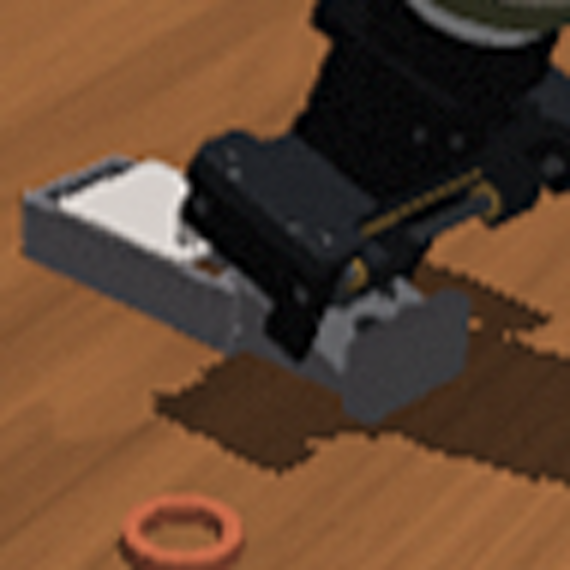

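The side crop shows the pile's near end under the lip at (400,310), with the finger in the open side at (295,335). Forces are at their free level, so I'll start tipping it flat, half way first.

```bash
python3 -m pendant '[[1,-0.001,0,0.005,0,-0.0208,0],[1,-0.0022,0,0.0101,0,-0.0417,0],[1,-0.0022,0,0.0101,0,-0.0417,0],[1,-0.0022,0,0.0101,0,-0.0417,0]]'; python3 -m pendant '[[1,-0.0015,0,0.005,0,-0.0208,0],[1,-0.003,0,0.0105,0,-0.0416,0],[1,-0.003,0,0.0105,0,-0.0416,0],[1,-0.003,0,0.0105,0,-0.0416,0]]'
python3 - <<'E'
from tgt import *
p,y,t=tcp(-37.9,10.6,10,0,1); ref=(p,Rt(y,t))
for a in ((-38.5,10.6,7.5),(-39,10.5,5),(-39.5,10.5,2.5),(-40,10.5,0),(-40,10,0)): row(*tcp(*a,0,1),ref=ref)
p,y,t=tcp(-36.8,10.8,15,0,1); ref=(p,Rt(y,t)); row(*tcp(-37.9,10.6,10,0,1),ref=ref)
row(*tcp(-37.9,10.6,10,0,1,2))
E
```

```text
time: 9.12
ee_pos: [0.5013, -0.1416, 0.0271]
eef_rot: [0.986, -0.099, 0.13, 0.013]
ft_force: [0.6, 0.7, -1.6]
width: 0.0494
grip_force: 39.9
time: 9.62
ee_pos: [0.5012, -0.1416, 0.0239]
eef_rot: [0.991, -0.1, 0.087, 0.009]
ft_force: [0.7, 0.5, -1.9]
width: 0.0501
grip_force: 39.9
[-0.0011  0.      0.0053 -0.     -0.0208  0.    ] rows>= 0.0 0.2
[-0.0021 -0.      0.0111  0.     -0.0417 -0.    ] rows>= 0.1 0.5
[-0.0034  0.      0.0166 -0.     -0.0625 -0.    ] rows>= 0.1 0.7
[-0.0049  0.      0.022   0.     -0.0833 -0.    ] rows>= 0.1 0.9
[-0.0052  0.      0.0237  0.     -0.0833 -0.    ] rows>= 0.1 0.9
[-0.0022  0.      0.0111  0.     -0.0417 -0.    ] rows>= 0.1 0.5
[ 0.0028  0.0006 -0.0007  0.0001 -0.0007 -0.0008] rows>= 0.0 0.0
```

```bash
python3 -m pendant '[[1,-0.0003,0,0.0053,0,-0.0208,0],[1,-0.0011,0,0.0111,0,-0.0417,0],[1,-0.0011,0,0.0111,0,-0.0417,0],[1,-0.0011,0,0.0111,0,-0.0417,0]]'; python3 -m pendant '[[1,-0.001,0,0.0053,0,-0.0208,0],[1,-0.0024,0,0.0109,0,-0.0416,0],[1,-0.0024,0,0.0109,0,-0.0416,0],[1,-0.0024,0,0.0109,0,-0.0416,0]]'
python3 - <<'E'
from tgt import *
for a in ((-40,10.5,0),(-40,10,0)): row(*tcp(*a,0,1,2))
E
```

```text
time: 10.12
ee_pos: [0.5014, -0.1416, 0.0206]
eef_rot: [0.994, -0.1, 0.044, 0.004]
ft_force: [-0.2, 0.5, -2.6]
width: 0.0496
grip_force: 39.9
time: 10.62
ee_pos: [0.5011, -0.1415, 0.0173]
eef_rot: [0.995, -0.1, 0.001, 0.0]
ft_force: [-0.3, 0.1, -2.1]
width: 0.0499
grip_force: 39.9
[ 0.0021  0.0007 -0.0005 -0.0001 -0.0008 -0.0008] rows>= 0.0 0.0
[ 0.002   0.0007  0.0011 -0.0001 -0.0008 -0.0008] rows>= 0.0 0.0
```

```bash
for i in 1; do python3 -m pendant '[[1,0.001,0,0.0017,0,0,0],[1,0.001,0,0.0017,0,0,0]]'; python3 -m pendant '[[1,0,0,0.0017,0,0,0],[1,0,0,0.0017,0,0,0]]'; python3 -m pendant '[[1,0,0,0.0017,0,0,0],[1,0,0,0.0017,0,0,0]]'; done | grep -E "ee_pos|ft"
```

```text
ee_pos: [0.5014, -0.1417, 0.0172]
ft_force: [-2.4, 0.1, 3.8]
ee_pos: [0.5014, -0.1417, 0.0171]
ft_force: [-6.2, 1.1, 12.1]
ee_pos: [0.5015, -0.1417, 0.0171]
ft_force: [-9.4, 1.3, 18.7]
```

```bash
python3 -m pendant '[[1,-0.001,0,-0.0037,0,0,0],[0.5,-0.001,0,-0.0037,0,0,0],[-1,-0.001,0,-0.0037,0,0,0],[-1,-0.001,0,-0.0037,0,0,0],[-1,-0.001,0,-0.0037,0,0,0],[-1,-0.001,0,-0.0037,0,0,0],[-1,-0.001,0,-0.0037,0,0,0]]' ; python3 -m pendant '[[-1,0,0,-0.05,0,0,0],[-1,0,0,-0.15,0,0,0],[-1,0,0,-0.3,0,0,0],[-1,0,0,-0.45,0,0,0],[-1,0,0,-0.6,0,0,0],[-1,0,0,-0.6,0,0,0],[-1,0,0,-0.6,0,0,0]]'
python3 look.py s6 side; python3 look.py w6 wrist; python3 look.py sc6 scene
python3 - <<'E'
from tgt import *
K=lambda n,u,v,w,h,k:cv2.resize(cv2.imread(f"pics/{n}.png")[v:v+h,u:u+w],None,fx=k,fy=k,interpolation=cv2.INTER_CUBIC)
o=np.zeros((600,800,3),np.uint8); A=K("w6",235,20,170,240,2.5); B=K("s6",320,170,90,55,4); D=K("sc6",240,165,75,65,4)
o[:A.shape[0],:A.shape[1]]=A; o[:B.shape[0],430:430+B.shape[1]]=B;o[230:230+D.shape[0],430:430+D.shape[1]]=D; cv2.imwrite("pics/ws6.png",o)
E
```

```text
time: 12.25
ee_pos: [0.5013, -0.1416, 0.017]
eef_rot: [0.995, -0.1, 0.0, -0.0]
ft_force: [-0.6, -0.0, 0.1]
width: 0.0851
grip_force: 0.0
time: 13.12
ee_pos: [0.5009, -0.1416, 0.1972]
eef_rot: [0.995, -0.1, 0.0, 0.0]
ft_force: [-0.1, -0.2, -0.6]
width: 0.0869
grip_force: 0.0
13.175 [ 0.5006 -0.1415  0.1965] [ 0.995  -0.1001 -0.0001 -0.0001] [-0.2966 -0.2491 -0.0474] 0.08685822210399734
13.225 [ 0.5005 -0.1415  0.1961] [ 0.995  -0.1002 -0.0004 -0.0002] [ 0.2247  0.5903 -0.1559] 0.08710524024107573
13.275 [ 0.5006 -0.1414  0.196 ] [ 0.995  -0.1001 -0.0005 -0.0003] [0.6631 0.2057 0.6576] 0.0870004680996132
```

View pics/ws6.png

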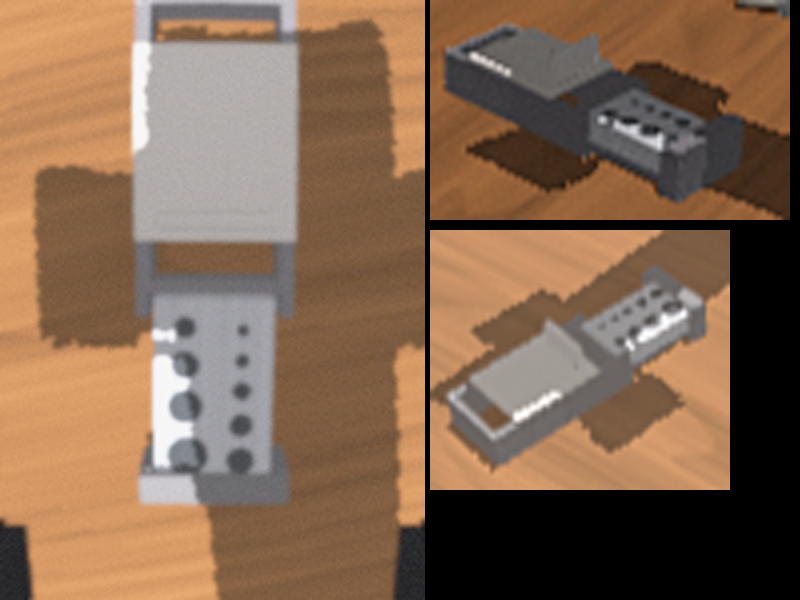

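The wrist half shows the pile flat in the bay with its near edge under the lip (columns 152–275, rows 295–475), and the side and scene crops agree. The cover's near edge is at row 240 with its tab just above. Next I'll close the gripper and go behind the tab.

```bash
python3 -m pendant '[[1,0.1,0,0,0,0,0],[1,0.25,0,0,0,0,0],[1,0.34,0,0,0,0,0],[1,0.34,0,0.1,0,0,0],[1,0.34,0,0.2,0,0,0],[1,0.34,0,0.3,0,0,0],[1,0.34,0,0.3,0,0,0],[1,0.34,0,0.3,0,0,0]]' 30
python3 - <<'E'
from tgt import *
s=r.read_state(); print(s["width"],R.from_euler("z",.199).apply(s["ee_pos"]-[.5022,-.144,0]))
row(case(101,1.5,58,C),C[2]); row(case(80,1.5,58,C),C[2])
E
```

```text
time: 14.28
ee_pos: [0.6016, -0.1619, 0.1079]
eef_rot: [0.995, -0.1, 0.001, -0.0]
ft_force: [0.2, -0.7, 0.5]
width: 0.0146
grip_force: 0.0
0.014557721263877863 [0.101  0.0021 0.1079]
[-0.0002  0.0021  0.1663 -0.0002 -0.0007 -0.0007] rows>= 0.8 0.0
[-0.0702  0.0022  0.1662 -0.0002 -0.0007 -0.0007] rows>= 0.9 0.0
```

```bash
python3 -m pendant '[[1,0,0.002,0.06,0,0,0],[1,0,0.002,0.12,0,0,0],[1,0,0.002,0.166,0,0,0],[1,0,0.002,0.166,0,0,0],[1,0,0.002,0.166,0,0,0]]'; python3 -m pendant '[[1,-0.04,0,0,0,0,0],[1,-0.06,0,0,0,0,0],[1,-0.08,0,0,0,0,0],[1,-0.1,0,0,0,0,0],[1,-0.12,0,0,0,0,0],[1,-0.14,0,0,0,0,0],[1,-0.16,0,0,0,0,0],[1,-0.18,0,0,0,0,0]]'
```

```text
time: 14.9
ee_pos: [0.6015, -0.1625, 0.0576]
eef_rot: [0.995, -0.1, 0.001, -0.0]
ft_force: [0.2, 0.4, 0.1]
width: 0.0005
grip_force: 0.0
time: 15.9
ee_pos: [0.5478, -0.1517, 0.0572]
eef_rot: [0.995, -0.1, 0.0, -0.0]
ft_force: [1.3, -0.5, 0.5]
width: 0.0006
grip_force: 0.6
```

```bash
python3 -m pendant '[[1,-0.02,0,0,0,0,0],[1,-0.04,0,0,0,0,0],[1,-0.06,0,0,0,0,0],[1,-0.085,0,0,0,0,0],[1,-0.11,0,0,0,0,0],[1,-0.13,0,0,0,0,0],[1,-0.15,0,0,0,0,0],[1,-0.165,0,0,0,0,0]]'; for i in 1 2; do python3 -m pendant '[[1,-0.005,0,0,0,0,0],[1,-0.01,0,0,0,0,0],[1,-0.01,0,0,0,0,0]]';done
python3 - <<'E'
from tgt import *
print(R.from_euler("z",.199).apply(r.read_state()["ee_pos"]-[.5022,-.144,0]))
E
```

```text
time: 16.9
ee_pos: [0.4993, -0.1417, 0.0571]
eef_rot: [0.995, -0.1, 0.0, -0.0]
ft_force: [1.6, -0.3, 0.5]
width: 0.0004
grip_force: 0.6
time: 17.27
ee_pos: [0.4966, -0.1413, 0.0571]
eef_rot: [0.995, -0.1, 0.0, -0.0]
ft_force: [0.2, 0.1, 0.1]
width: 0.0006
grip_force: 0.1
time: 17.65
ee_pos: [0.4936, -0.1407, 0.0571]
eef_rot: [0.995, -0.1, 0.0, -0.0]
ft_force: [0.4, 0.3, -1.0]
width: 0.0004
grip_force: 0.1
[-0.0091  0.0015  0.0571]
```

Still about 4 mm to go. I'll push on in small steps until it stops.

```bash
for i in 1; do python3 -m pendant '[[1,-0.005,0,0,0,0,0],[1,-0.01,0,0,0,0,0],[1,-0.01,0,0,0,0,0]]';python3 -m pendant '[[1,-0.004,0,0,0,0,0],[1,-0.006,0,0,0,0,0],[1,-0.006,0,0,0,0,0]]';python3 -m pendant '[[1,-0.003,0,0,0,0,0],[1,-0.006,0,0,0,0,0],[1,-0.006,0,0,0,0,0]]';done | grep -E "ee_pos|ft"
python3 - <<'E'
from tgt import *
print(R.from_euler("z",.199).apply(r.read_state()["ee_pos"]-[.5022,-.144,0]))
E
```

```text
ee_pos: [0.4914, -0.1402, 0.0573]
ft_force: [5.1, -1.7, -2.4]
ee_pos: [0.4912, -0.1402, 0.0577]
ft_force: [10.9, -2.6, -8.4]
ee_pos: [0.4911, -0.1401, 0.0581]
ft_force: [18.5, -4.0, -13.2]
[-0.0117  0.0016  0.0581]
```

```bash
python3 -m pendant '[[1,0.05,0,0,0,0,0],[1,0.1,0,0,0,0,0],[1,0.1,0,-0.15,0,0,0],[1,0.05,0,-0.3,0,0,0],[1,-0.05,0,-0.45,0,0,0],[1,-0.05,0,-0.45,0,0,0],[1,-0.05,0,-0.45,0,0,0]]'
python3 look.py s7 side; python3 look.py w7 wrist; python3 look.py sc7 scene
python3 - <<'E'
from tgt import *
K=lambda n,u,v,w,h,k:cv2.resize(cv2.imread(f"pics/{n}.png")[v:v+h,u:u+w],None,fx=k,fy=k,interpolation=cv2.INTER_CUBIC)
o=np.zeros((600,800,3),np.uint8); A=K("w7",245,20,130,200,3); B=K("s7",190,160,240,200,1.6); D=K("sc7",220,150,250,140,1.6)
o[:A.shape[0],:A.shape[1]]=A; o[:B.shape[0],400:400+B.shape[1]]=B;o[330:330+D.shape[0],400:400+D.shape[1]]=D; cv2.imwrite("pics/ws7.png",o)
E
```

```text
time: 19.65
ee_pos: [0.4723, -0.1365, 0.1917]
eef_rot: [0.995, -0.1, -0.0, -0.0]
ft_force: [-0.0, -0.2, 0.0]
width: 0.0006
grip_force: 0.0
19.7 [ 0.4722 -0.1363  0.1911] [ 0.995  -0.1002 -0.0006 -0.0003] [-0.1135 -0.4809 -0.1167] 0.0004137838188024278
19.75 [ 0.4722 -0.1363  0.1908] [ 0.995  -0.1001 -0.0008 -0.0005] [ 0.0596  0.2224 -0.1128] 0.0005142247967000887
19.8 [ 0.4722 -0.1362  0.1908] [ 0.995  -0.1001 -0.0009 -0.0005] [ 0.3657  0.8742 -0.533 ] 0.0007821537022625539
```

View pics/ws7.png

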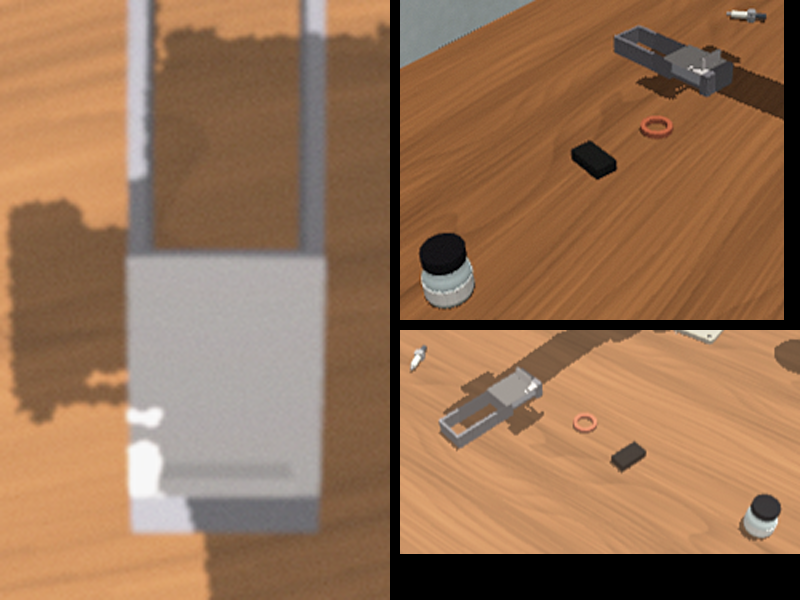

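The wrist view shows the cover meeting the lip with no gap (edge at row 497, lip at rows 497–533). The rest is empty, and the jar, ring and plug are where they were. The arm is clear, so I'll hand in.

```bash
python3 -c "
from bench import r
print(r.close_job())"
```

```text
the job is handed in; nothing more can be done
None
```

The three plates lie flat in the case with their near edge under the lip, the cover is slid shut against the lip, the jar, ring and plug look untouched, and the job was handed in at about 20 s; no verdict came back.

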